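Load the sample chamber and press its sliding hatch shut

ROBOT

A 6-joint arm with a two-finger parallel gripper is mounted at the origin on the work surface. World frame = base frame: x ahead of the robot, y to its left, z up, the work surface at z = 0. Lengths are in m, angles in rad, forces in N, time in s.
With the tool pointing down it reaches from about 0.25 to 0.725 m from the base axis. Payload 4 kg.
Tool frame: the origin (TCP) lies midway between the tips of the shut fingers; the grasp point (between the pads) lies 19 mm behind it; z points along the fingers, y is the direction in which the jaws open and shut (so a half turn about z gives the same grasp; the last joint's range is limited). The gripper opens to 85 mm and grips with 20 to 120 N. Pads are 22 mm wide; open, the fingers measure 114 mm over their backs; the gripper's body (76 mm by 85 mm) begins 54 mm behind the grasp point. The pads swing forward as they close: fully open they stand 13 mm farther back than shut.
Start: joints at [-1.132, 0.241, 0.005, 1.335, 0, 1.571], TCP at [0.212, -0.453, 0.231] pointing down, gripper open.
Joint ranges: [-2.72, 2.72], [-1.05, 1.87], [-1.09, 1.28], [-1.99, 2.15], [-1.42, 1.44], [-3.14, 3.14]. Speed limits (rad/s): [2.79, 2.79, 3.14, 3.14, 3.14, 3.14].

INTERFACE

Orientations are given as a unit quaternion [x, y, z, w].
In Python, from workcell import bot gives the robot as it stands.
- The arm moves only by the shell command python3 -m inch 'ROWS'. ROWS is JSON, a list of rows, each a list of 5 numbers: the shift along the tool's x, y, z scaled (see below), then the turn about the tool's z scaled (see below), then the closure, from 0 (fully open) to 1 (shut). A call has 1 to 10 rows; each row is the pose to reach, as a shift and turn from the pose commanded when the call began, along the tool's axes at that moment; what a row does not reach only later rows make up. The controller multiplies each number of a shift by 100 cm and each number of a turn by 120 degrees. A row lasts 1/8 s, in which the tool goes at most 62.5 mm and 10.7 degrees, less where a joint would pass 70% of its speed; a pose out of reach is approached as far as the arm can. A call with a number of a shift or a turn outside -1 to 1 is refused whole. A call with a gripper value outside its range is refused whole. The fingers move at their own pace and stop on an object; the grip force is fixed at half the most. Time passes only in rows, so rows that repeat a pose let the fingers close. It gives the time, the measured TCP pose, the force and the opening at its end, in the units of the state.
- bot.get_obs(): the state, without advancing time (a new reading comes with each control period).
- bot.camera(name): name is "side" or "top"; returns the picture (400x640x3 uint8, red, green, blue); there is no depth.
- bot.calibration(name): a dict with "intrinsics" (3x3 intrinsics, pixels), "xyz" and "attitude" of the camera in the world. Camera axes: x right, y down, z forward; pixel columns grow to the right and rows downward; lengths in m; the calibration is good to about 2 mm. A picture is of the moment at which its call begins. calibration takes no time and is no camera call.
- bot.job_done(): hands the job in, once; it reports no verdict.
Trained networks look in the newest picture that a camera, given by its name, has taken for a name from the list of things; names that differ only in an ending like _2 or _b are one class to them, and where a whole thing is asked for, a point or a joint stands for the part that bears it (a point fixed in the world has none). Each returns a list of dicts, best first, with "score" (0 to 1); they miss things now and then, are a little off and sometimes report something else, mostly with a low value. They report only what shows in the picture. A call takes as long as a camera call. They do not tell look-alikes from the thing itself.
- bot.masks_of(camera, target): "pixels" (400x640 bool, what is visible of it) and "extent" ([left, top, width, height] as shares, 0 to 1, of the picture: columns of its width, rows of its height, round what is visible of it).
- bot.spot_point(camera, target): "point" ([column, row] as shares, 0 to 1, of the picture: columns of its width, rows of its height: a listed point, or the origin of a listed thing).
The state is a dict: "clock": time; "joint_pos": joint angles; "joint_vel": joint speeds; "tau": joint torques, N m; "eef_pos": TCP position; "tool_rot": TCP orientation; "ft_force": force on the tool from outside, world axes, zero at the start; "ft_torque": the same for the moment, N m; "grip_width": finger opening in m.
Only numpy, scipy, OpenCV 4.12 (cv2) and the standard library are available. Lean on these libraries where they do the work, as an engineer would, in place of code of your own. Each camera call takes 0.05 s, during which the arm holds its last target.

TASK

Stand the small short lidded pot (narrow like the tall one, but shorter) on the round seat inside the open steel chamber, upright and let go. Then slide the chamber's hatch shut with closed fingers against the back of its upstand (push it, do not grip it) until it meets the rubber seal of the frame, and lean on it there with a steady 13 N or so for a good second so that the seal beds in; the pane is delicate, so never put more than 20 N on the hatch. Leave the hatch shut and everything else on the bench where it is.

Things in the scene. Friction and masses are not known exactly. Their poses are not given: they have to be found in the camera images.
- pot: The sample pot to load: upright plain steel cylinder with an aluminium screw lid, 46 mm in diameter (lid too), 60 mm tall, about 0.15 to 0.3 kg. Origin at the centre of its underside, z up.
- chamber: Fixed steel chamber, 220 (its x) by 360 mm (its y), origin at its underside's centre, yaw varies. The hatch runs along its y axis and closes towards -y. Open well: x -95 to 95, y -150 to -10 mm, floor 45 mm above the bench, walls 110 mm high. Rails on the walls at x +-95 to +-110, y -150 to 180 mm, top 128 mm above the bench.
- jamb (a point): Centre of the bare metal face of the frame's jamb, at chamber (0, -150, 118) mm; the jamb is the block y -180 to -150 mm, top 128 mm above the bench. In its face sits a rubber seal strip (rubber_lip_c0) that stands 2 to 12 mm proud, by an amount that is not measured. The hatch closes against this rubber, which gives about a millimetre under the push.
- seat (a point): Centre of the round seat on the well's floor, 45 mm above the bench, at chamber (0, -95, 45) mm: a ring of inner diameter 58 mm standing 8 mm above the floor. The pot stands in it. The shut hatch has its underside at 112 mm, just above the pot's lid.
- hatch (a joint): Opening of the hatch in m: 0 would be its front edge on the bare jamb face; it starts 0.115 to 0.135 open, and 0.138 is the far stop. It meets the seal at 0.002 to 0.012. Hatch: 0.7 kg, 155 mm along the track, 186 wide, 12 thick, underside 112 mm above the bench, aluminium frame with a clear pane. 3.5 N of dry friction; stays where it is left.
- push_face (a point): Centre of the back (chamber +y) face of the hatch's upstand, moves with the hatch: 139 mm above the bench, at chamber y = hatch opening - 31.5 mm. The upstand is a black plastic plate 80 mm along chamber x, 12 mm thick, from 124 to 159 mm above the bench. Pushing this face towards chamber -y closes the hatch.
- hatch_edge (a point): Centre of the leading (chamber -y) edge of the hatch, the edge that meets the seal; 118 mm above the bench, moves with the hatch.
- tall_pot: Bystander: the same kind of pot, 46 mm in diameter but 90 mm tall. Origin at the centre of its underside.
- wide_tin: Bystander: wide lidded tin, 68 mm in diameter, 45 mm tall. Origin at the centre of its underside. It, the tall pot and the short pot stand in any order on three places right of the chamber, at least 85 mm apart between centres.
- rotor: Bystander: dark centrifuge rotor, a disc 160 mm in diameter and 52 mm high, left of the chamber. Origin at the centre of its underside.
- tip_box: Bystander: clear box 85 x 120 x 60 mm, left of the chamber. Origin at the centre of its underside.
Things that resemble listed ones, but are neither listed nor needed, are in the scene too. Leave any blue or purple look-alike of the pot alone.

How it is judged:
On the way, in this order (a step that is already met when the one before it is completed fails the run):
1. the short pot stands upright on the seat in the chamber, let go, with the hatch still open (horizontal distance between pot and seat below 0.009 m and z of pot in the frame of seat below 0.004 m and angle between pot's own z axis and vertical below 0.08 rad and contact force between the fingers and pot below 0.1 N and linear speed of pot below 0.02 m/s and value of joint hatch above 0.05 m), for 0.2 s.
2. the hatch stands against the seal and is leaned on with at least 9 N for half a second (value of joint hatch below 0.0135 m and velocity of joint hatch between -0.006 and 0.006 m/s and contact force between the fingers and hatch above 9 N and contact force between hatch and rubber_lip_c0 above 4 N), for 0.5 s.
At the end, for the whole second after the job is handed in: The short pot stands upright within 9 mm of the seat's centre, down on the floor, and the hatch is shut against the seal (no gap over 2 mm between its leading edge and the rubber, opening under 13.5 mm), having been leaned on with at least 9 N for half a second; all at rest and let go (horizontal distance between pot and seat below 0.009 m and z of pot in the frame of seat below 0.004 m and angle between pot's own z axis and vertical below 0.08 rad and y of rubber_lip_c0 in the frame of hatch_edge above -0.01 m and value of joint hatch below 0.0135 m and linear speed of pot below 0.02 m/s and velocity of joint hatch between -0.005 and 0.005 m/s); the robot touches nothing.
It fails at once if more than 20 N on the hatch (contact force between any of the fingers, the arm and hatch above 20 N).
It fails at once if a bystander moved by more than 20 mm (distance of any of tall_pot, wide_tin, rotor, tip_box from where it was at the start of the episode above 0.02 m).
It also fails if it takes over 67 s, if anything falls off the work surface, if the arm or the gripper's body presses on something with over 40 N, if the wrist force passes 120 N, or if a joint passes its speed limit or range.

## Working session

There is one attempt and no reset: what is moved stays moved. The work goes in short steps, Python scripts to look and compute and a shell command to move; the robot and the scene stay as the last step left them, time stands still between calls to the robot, and variables do not carry over. Pictures are saved under pics/ and viewed, and the job is handed in when it is done.

```bash
ls; mkdir -p pics
python3 - <<'E'
from workcell import bot
import cv2, numpy as np
print(bot.get_obs())
for n in("side","top"):
    im=bot.camera(n); cv2.imwrite(f"pics/{n}0.png",im[:,:,::-1]); c=bot.calibration(n); print(n,c)
E
```

```text
pics
{'clock': 0.0, 'joint_pos': array([-1.13198784e+00,  2.41442140e-01,  3.69879946e-03,  1.33519651e+00,
       -2.32367003e-05,  1.57076991e+00]), 'joint_vel': array([-2.03385194e-03,  3.61842451e-04, -3.29777366e-04, -4.21709434e-04,
       -1.70021513e-04,  1.58783479e-05]), 'tau': array([-5.00286442e-04, -3.72316933e+01,  2.52408385e+01,  1.68759545e-02,
       -1.48241979e-04, -1.02959092e-05]), 'eef_pos': array([ 0.21215067, -0.45204948,  0.2303887 ]), 'tool_rot': array([ 9.76023850e-01,  2.17660963e-01, -2.44592593e-04, -1.04354123e-03]), 'ft_force': array([-0.23123766, -0.73414637,  0.23924054]), 'ft_torque': array([-0.01425875, -0.07264757, -0.00194786]), 'grip_width': 0.08514635071193326}
side {'intrinsics': array([[496.96713836,   0.        , 326.10136816],
       [  0.        , 496.96713836, 200.43944593],
       [  0.        ,   0.        ,   1.        ]]), 'xyz': array([0.43631012, 0.96611774, 1.23207518]), 'attitude': array([-0.02221086,  0.93897841, -0.34282349,  0.01727069])}
top {'intrinsics': array([[378.42184984,   0.        , 316.40858969],
       [  0.        , 378.42184984, 205.85342209],
       [  0.        ,   0.        ,   1.        ]]), 'xyz': array([0.31103848, 0.05455187, 1.27146358]), 'attitude': array([ 0.7115965 , -0.69850008,  0.05484989, -0.05214921])}
```

View pics/side0.png

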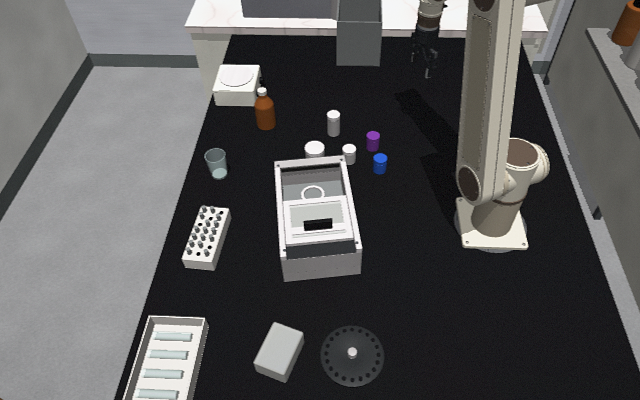

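View pics/top0.png

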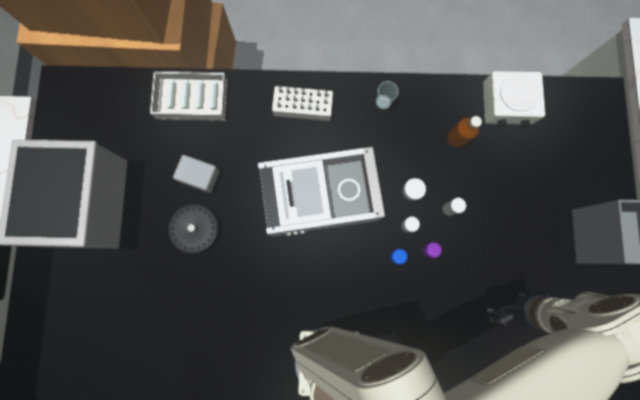

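```bash
cat > h.py <<'E'
from workcell import bot
import cv2, numpy as np
from scipy.spatial.transform import Rotation as R
def cam(n):
    c=bot.calibration(n); return np.array(c['intrinsics']),np.array(c['xyz']),R.from_quat(c['attitude']).as_matrix()
def ray(n,px):
    K,t,A=cam(n); d=A@np.linalg.inv(K)@np.array([px[0],px[1],1.]); return t,d
def atz(n,px,z):
    t,d=ray(n,px); return t+d*(z-t[2])/d[2]
def proj(n,p):
    K,t,A=cam(n); q=K@(A.T@(np.array(p)-t)); return q[:2]/q[2]
def tri(p1,p2):
    M=[];b=[]
    for n,px in(("side",p1),("top",p2)):
        t,d=ray(n,px); d=d/np.linalg.norm(d); P=np.eye(3)-np.outer(d,d); M.append(P);b.append(P@t)
    return np.linalg.lstsq(np.vstack(M),np.hstack(b),rcond=None)[0]
E
python3 - <<'E'
from h import *
for t,z in (("pot",0),("tall_pot",0),("wide_tin",0),("rotor",0),("tip_box",0),("chamber",0),("jamb",.118),("seat",.045),("push_face",.139),("hatch_edge",.118)):
    for n in("side","top"):
        for r in bot.spot_point(n,t)[:4]:
            px=np.array(r['point'])*[640,400]
            print(t,n,round(r['score'],2),px.round(1),atz(n,px,z).round(4))
print(bot.get_obs()['clock'])
E
```

```text
pot side 0.79 [351.3 156.4] [ 0.4358 -0.2753  0.    ]
pot side 0.52 [380.7 171.6] [ 0.3345 -0.2058  0.    ]
pot side 0.51 [369.5 148.3] [ 0.3722 -0.3182  0.    ]
pot top 0.58 [426.1 250.7] [ 0.3605 -0.318   0.    ]
pot top 0.53 [403.6 226.8] [ 0.4392 -0.244   0.    ]
pot top 0.47 [392.3 256.8] [ 0.3382 -0.2047  0.    ]
tall_pot side 0.84 [330.9 134.6] [ 0.5125 -0.3851  0.    ]
tall_pot top 0.79 [448.2 204.6] [ 0.518  -0.3974  0.    ]
wide_tin side 0.56 [317.2 154. ] [ 0.556  -0.2829  0.    ]
wide_tin side 0.23 [329.1 135.1] [ 0.519  -0.3823  0.    ]
wide_tin top 0.84 [415.3 193.6] [ 0.554 -0.286  0.   ]
wide_tin top 0.22 [446.5 207.8] [ 0.5068 -0.3913  0.    ]
rotor side 0.58 [351.4 361.1] [0.42   0.4615 0.    ]
rotor top 0.83 [194.9 228.3] [0.4211 0.4587 0.    ]
tip_box side 0.95 [279.6 357.1] [0.6042 0.4595 0.    ]
tip_box top 0.67 [200.4 179.9] [0.5875 0.4509 0.    ]
chamber side 0.61 [317.6 224.9] [0.5342 0.0302 0.    ]
chamber top 0.57 [318.9 194.6] [0.5442 0.0436 0.    ]
chamber top 0.3 [369.5 181.4] [ 0.5936 -0.1293  0.    ]
chamber top 0.27 [199.5 178.5] [0.5925 0.4543 0.    ]
jamb side 0.63 [307.2 168.3] [ 0.5714 -0.0991  0.118 ]
jamb top 0.57 [367.6 179.5] [ 0.5734 -0.1064  0.118 ]
seat side 0.77 [309.7 196.6] [ 0.5628 -0.0463  0.045 ]
seat side 0.38 [330.8 135. ] [ 0.5099 -0.3336  0.045 ]
seat top 0.84 [348.6 190.4] [ 0.5519 -0.0538  0.045 ]
push_face side 0.96 [320.7 231. ] [0.5134 0.1563 0.139 ]
push_face side 0.59 [353.4 361.4] [0.4174 0.5189 0.139 ]
push_face side 0.41 [317.  225.6] [0.5247 0.1382 0.139 ]
push_face top 0.98 [284.4 194.9] [0.5157 0.1496 0.139 ]
push_face top 0.23 [200.3 177.8] [0.5639 0.4082 0.139 ]
hatch_edge side 0.73 [313.1 198.9] [0.5444 0.0245 0.118 ]
hatch_edge side 0.68 [332.  135.2] [ 0.5013 -0.2529  0.118 ]
hatch_edge top 0.97 [326.7 191.2] [0.5337 0.0206 0.118 ]
hatch_edge top 0.29 [285.4 193.8] [0.5231 0.1485 0.118 ]
1.1
```

Run:
```python
from h import *
a=cv2.imread("pics/side0.png")[125:285,255:395]; b=cv2.imread("pics/top0.png")[140:270,250:470]
cv2.imwrite("pics/sz.png",cv2.resize(a,None,fx=3.75,fy=3.75,interpolation=cv2.INTER_CUBIC)); cv2.imwrite("pics/tz.png",cv2.resize(b,None,fx=3.6,fy=3.6,interpolation=cv2.INTER_CUBIC))
```

```text
(no output)
```

View pics/sz.png

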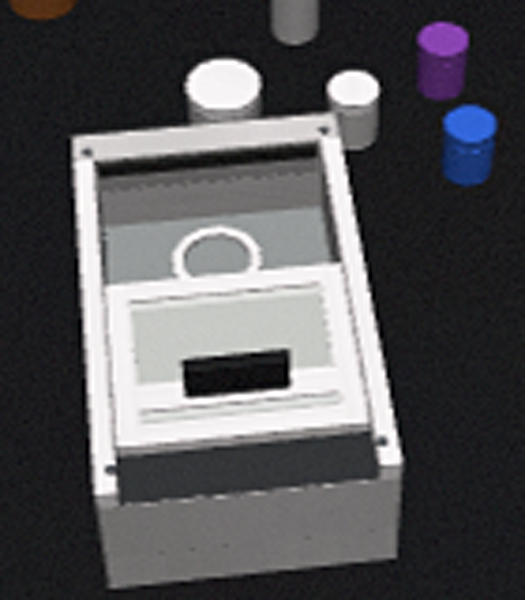

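View pics/tz.png

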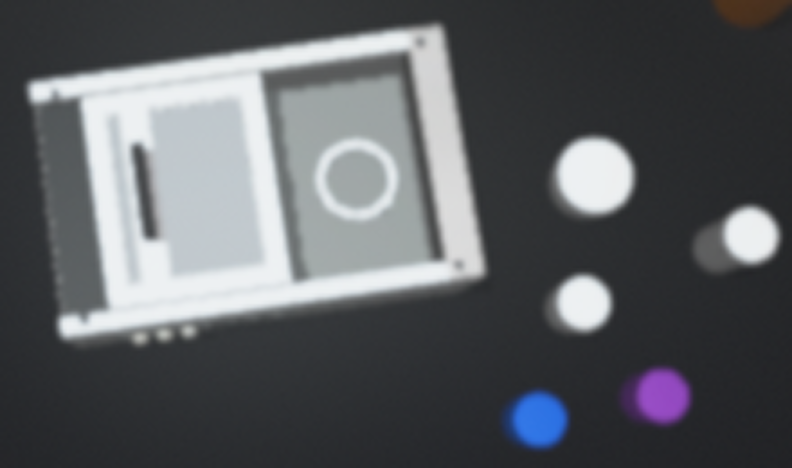

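Run:
```python
from h import *
from scipy.optimize import least_squares
S=lambda u,v:(255+(u+.5)/3.75-.5,125+(v+.5)/3.75-.5); T=lambda u,v:(250+(u+.5)/3.6-.5,140+(v+.5)/3.6-.5)
L=[("side",S(72,136),(.11,-.18,.128)),("side",S(336,113),(-.11,-.18,.128)),("side",S(401,462),(-.11,.18,.128)),("side",S(95,497),(.11,.18,.128)),
("top",T(443,25),(.11,-.18,.128)),("top",T(486,273),(-.11,-.18,.128)),("top",T(28,82),(.11,.18,.128)),("top",T(60,325),(-.11,.18,.128)),("top",T(357,179),(0,-.095,.053))]
def pose(p,q):
    c,s=np.cos(p[2]),np.sin(p[2]); return np.array([p[0]+c*q[0]-s*q[1],p[1]+s*q[0]+c*q[1],q[2]])
def fit(L):
    f=lambda p:np.concatenate([proj(n,pose(p,q))-px for n,px,q in L])
    r=least_squares(f,[.54,.04,.2]); return r.x,f(r.x).reshape(-1,2).round(1)
for s in(L,L[:4],L[4:]):
    p,res=fit(s); print(p,np.degrees(p[2]),"seat",pose(p,(0,-.095,.045)),"\n",res.tolist())
print("ring top",atz("top",T(357,179),.053))
print("pot",atz("top",T(583,303),.06),atz("side",S(353,88),.06),"tri",tri(S(353,88),T(583,303)))
# blob
for n,c0 in(("top",T(583,303)),("side",S(353,88))):
    im=cv2.imread(f"pics/{n}0.png").min(axis=2); th=(im>215).astype(np.uint8)
    k,lab,st,ce=cv2.connectedComponentsWithStats(th); i=lab[int(round(c0[1])),int(round(c0[0]))]; print(n,c0,ce[i],st[i],atz(n,ce[i],.06))
for n in("side","top"):
  for r in bot.spot_point(n,"push_face")[:1]: 
    w=atz(n,np.array(r['point'])*[640,400],.139); p=fit(L)[0]; print("pushface loc",(R.from_euler('z',-p[2]).apply(w-[p[0],p[1],0])))
print(bot.get_obs()['clock'])
```

```text
[0.53956609 0.04092037 0.15974426] 9.152672178774573 seat [ 0.55467734 -0.05287009  0.045     ] 
 [[0.1, -0.4], [-0.4, -0.4], [-0.5, 0.4], [-0.8, -0.9], [-0.6, -0.0], [-0.8, 0.1], [0.5, -0.3], [0.2, 2.2], [-0.2, -0.3]]
[0.53840399 0.0420125  0.16493074] 9.449835520140326 seat [ 0.55400147 -0.05169833  0.045     ] 
 [[0.2, 0.0], [-0.4, -0.2], [0.2, 0.5], [-0.0, -0.4]]
[0.54086125 0.04036708 0.15353102] 8.796679297088295 seat [ 0.55538947 -0.05351546  0.045     ] 
 [[-0.2, -0.1], [-0.8, 0.1], [0.9, -1.0], [0.1, 1.5], [-0.0, -0.5]]
ring top [ 0.55378933 -0.05367944  0.053     ]
pot [ 0.44334343 -0.25581712  0.06      ] [ 0.44517433 -0.25419236  0.06      ] tri [ 0.44441118 -0.25659023  0.05748849]
top (411.58333333333337, 223.80555555555554) [411.664 223.664] [406 218  13  13 125] [ 0.44380627 -0.2560862   0.06      ]
side (348.76666666666665, 148.1) [348.92307692 148.16483516] [343 144  13   9  91] [ 0.44463849 -0.25389654  0.06      ]
pushface loc [-0.00750095  0.11810846  0.139     ]
pushface loc [-0.00628232  0.11111894  0.139     ]
1.2
```

```bash
cat >> h.py <<'E'
YAW=0.162
def to(x,y,z,yaw=YAW):
    o=bot.get_obs(); A=R.from_quat(o['tool_rot']).as_matrix(); s=A.T@(np.array([x,y,z])-o['eef_pos'])
    w=np.arctan2(A[1,1],A[0,1]); t=-(np.degrees(yaw-w)); t=(t+90)%180-90
    print("shift",s.round(4),"turn",round(t/120,4),"deg",round(t,2),"j",o['joint_pos'].round(3),"F",o['ft_force'].round(2),"clk",o['clock'],"pos",o['eef_pos'].round(4),"w",o['grip_width'])
E
python3 -c "
from h import *
to(.444,-.2555,.14)"
```

```text
shift [ 0.2934 -0.0801  0.0913] turn -0.6178 deg -74.14 j [-1.132  0.241  0.005  1.335  0.     1.571] F [ 0.72  0.27 -0.18] clk 1.2 pos [ 0.2124 -0.4526  0.2313] w 0.0860170360437353
```

```bash
python3 -m inch '[[0.05,-0.014,0.0,-0.08,0],[0.1,-0.027,0.0,-0.16,0],[0.15,-0.04,0.02,-0.25,0],[0.2,-0.054,0.05,-0.33,0],[0.25,-0.068,0.08,-0.41,0],[0.28,-0.076,0.091,-0.5,0],[0.2934,-0.080,0.091,-0.58,0],[0.2934,-0.080,0.0913,-0.6178,0],[0.2934,-0.080,0.0913,-0.6178,0],[0.2934,-0.080,0.0913,-0.6178,0]]'
python3 - <<'E'
from h import *
to(.444,-.2555,.022)
for n in("side","top"):
    im=bot.camera(n); cv2.imwrite(f"pics/{n}1.png",im[:,:,::-1])
a=cv2.imread("pics/side1.png")[80:240,280:420];b=cv2.imread("pics/top1.png")[180:290,340:470]
a=cv2.resize(a,(500,570));b=cv2.resize(b,(0,0),fx=2.2,fy=2.2)
c=np.zeros((570,790,3),np.uint8);c[:,:500]=a;c[:b.shape[0],500:500+b.shape[1]]=b[:570,:290];cv2.imwrite("pics/m1.png",c)
E
```

```text
clock: 2.45
eef_pos: [0.4439, -0.2557, 0.1401]
tool_rot: [0.648, 0.761, 0.0, 0.0]
ft_force: [-0.8, -0.2, -0.1]
grip_width: 0.0851
shift [2.000e-04 1.000e-04 1.181e-01] turn -0.0007 deg -0.09 j [-0.523  0.323 -0.128  1.119  0.     0.888] F [-0.76 -0.21 -0.08] clk 2.45 pos [ 0.4439 -0.2557  0.1401] w 0.08512830556730179
```

View pics/m1.png

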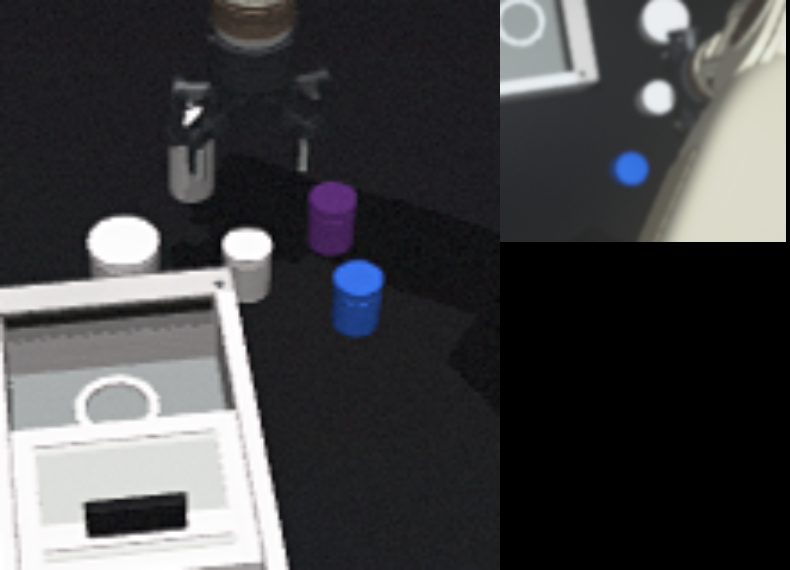

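```bash
python3 -c "
from h import *
print(proj('side',(.4439,-.2557,.153)))"; python3 -m inch '[[0,0,0.03,0,0],[0,0,0.06,0,0],[0,0,0.085,0,0],[0,0,0.105,0,0],[0,0,0.118,0,0],[0,0,0.118,0,0]]'
python3 - <<'E'
from h import *
to(.444,-.2555,.022)
for n in("side","top"):
    im=bot.camera(n); cv2.imwrite(f"pics/{n}2.png",im[:,:,::-1])
a=cv2.imread("pics/side2.png")[80:240,280:420];b=cv2.imread("pics/top2.png")[180:290,340:470]
a=cv2.resize(a,(500,570));b=cv2.resize(b,(0,0),fx=2.2,fy=2.2)
c=np.zeros((570,790,3),np.uint8);c[:,:500]=a;c[:b.shape[0],500:500+b.shape[1]]=b[:570,:290];cv2.imwrite("pics/m2.png",c)
E
```

```text
[349.6778767  126.98207656]
clock: 3.3
eef_pos: [0.4433, -0.2553, 0.0213]
tool_rot: [0.648, 0.762, -0.0, -0.001]
ft_force: [0.5, 0.0, -0.8]
grip_width: 0.0853
shift [-0.0003  0.0006 -0.0007] turn -0.0003 deg -0.03 j [-0.523  0.456 -0.281  0.835  0.     0.887] F [ 0.53  0.01 -0.81] clk 3.3 pos [ 0.4433 -0.2553  0.0213] w 0.08528485182041222
```

View pics/m2.png

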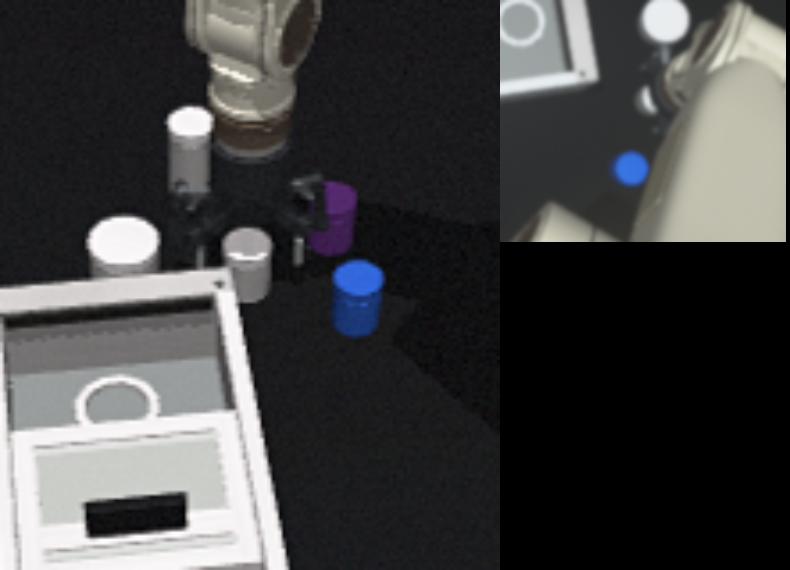

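```bash
python3 -m inch '[[0,0,0,0,0.3],[0,0,0,0,0.6],[0,0,0,0,1],[0,0,0,0,1],[0,0,0,0,1],[0,0,0,0,1],[0,0,0,0,1],[0,0,0,0,1]]';  python3 -m inch '[[0,0,-0.01,0,1],[0,0,-0.03,0,1],[0,0,-0.06,0,1],[0,0,-0.09,0,1],[0,0,-0.12,0,1],[0,0,-0.14,0,1],[0,0,-0.15,0,1],[0,0,-0.15,0,1]]'
python3 - <<'E'
from h import *
to(.5543,-.053,.17)
for n in("side","top"):
    im=bot.camera(n); cv2.imwrite(f"pics/{n}3.png",im[:,:,::-1])
a=cv2.imread("pics/side3.png")[80:240,280:420];b=cv2.imread("pics/top3.png")[180:290,340:470]
a=cv2.resize(a,(500,570));b=cv2.resize(b,(0,0),fx=2.2,fy=2.2)
c=np.zeros((570,790,3),np.uint8);c[:,:500]=a;c[:b.shape[0],500:500+b.shape[1]]=b[:570,:290];cv2.imwrite("pics/m3.png",c)
E
```

```text
clock: 4.4
eef_pos: [0.4447, -0.256, 0.0229]
tool_rot: [0.648, 0.762, 0.0, 0.001]
ft_force: [-0.5, 0.3, 6.0]
grip_width: 0.0448
clock: 5.4
eef_pos: [0.4441, -0.2556, 0.1722]
tool_rot: [0.648, 0.762, 0.0, 0.0]
ft_force: [-0.5, 0.2, -1.1]
grip_width: 0.0446
shift [0.1822 0.1414 0.0022] turn -0.0 deg -0.0 j [-0.522  0.298 -0.075  1.197  0.     0.887] F [-0.54  0.18 -1.12] clk 5.4 pos [ 0.4441 -0.2556  0.1722] w 0.04464401220998909
```

View pics/m3.png

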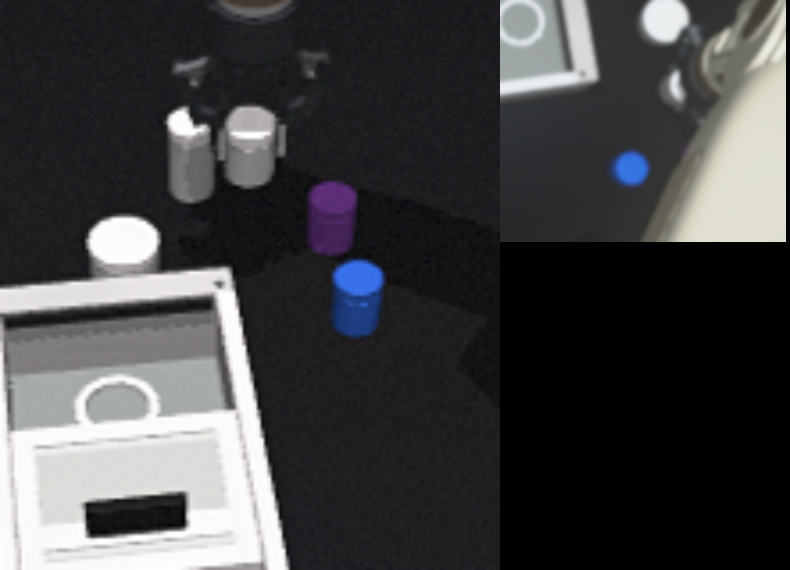

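```bash
python3 -c "
from h import *
print(proj('side',(.4441,-.2556,.21)))"; python3 -m inch '[[0.015,0.012,0,0,1],[0.045,0.035,0,0,1],[0.08,0.062,0,0,1],[0.115,0.089,0,0,1],[0.145,0.112,0,0,1],[0.168,0.13,0,0,1],[0.179,0.139,0,0,1],[0.1822,0.1414,0,0,1],[0.1822,0.1414,0,0,1],[0.1822,0.1414,0,0,1]]'
python3 - <<'E'
from h import *
to(.5543,-.053,.172)
for n in("side","top"):
    im=bot.camera(n); cv2.imwrite(f"pics/{n}4.png",im[:,:,::-1])
a=cv2.imread("pics/side4.png")[80:280,250:390];b=cv2.imread("pics/top4.png")[130:270,240:420]
a=cv2.resize(a,(400,571));b=cv2.resize(b,(395,307))
c=np.zeros((571,800,3),np.uint8);c[:,:400]=a;c[:b.shape[0],400:400+b.shape[1]]=b;cv2.imwrite("pics/m4.png",c)
o=bot.get_obs()['eef_pos']; print(proj('side',o+[0,0,.038]),proj('top',o+[0,0,.038]))
E
```

```text
[349.95812604 113.30910787]
clock: 6.75
eef_pos: [0.5538, -0.0539, 0.172]
tool_rot: [0.648, 0.761, -0.0, -0.0]
ft_force: [0.3, -0.2, -1.4]
grip_width: 0.045
shift [ 0.0008  0.0007 -0.    ] turn -0.0007 deg -0.09 j [-0.097  0.383  0.047  1.235 -0.     1.314] F [ 0.35 -0.17 -1.44] clk 6.75 pos [ 0.5538 -0.0539  0.172 ] w 0.04499102420302751
[310.53015395 157.7230996 ] [353.78286967 178.70736022]
```

View pics/m4.png

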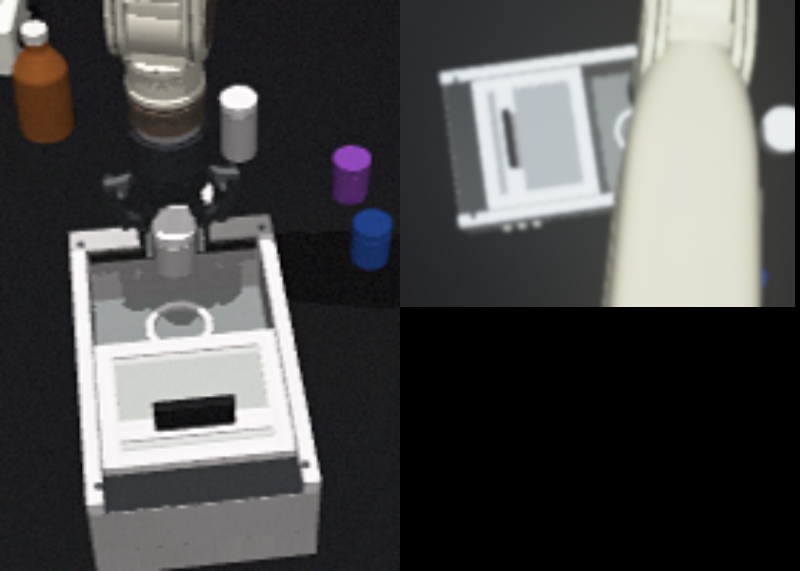

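```bash
python3 -m inch '[[0.0008,0.0007,0.02,0,1],[0.0008,0.0007,0.045,0,1],[0.0008,0.0007,0.07,0,1],[0.0008,0.0007,0.085,0,1],[0.0008,0.0007,0.094,0,1],[0.0008,0.0007,0.099,0,1],[0.0008,0.0007,0.102,0,1],[0.0008,0.0007,0.103,0,1],[0.0008,0.0007,0.103,0,1]]'
python3 - <<'E'
from h import *
to(.5543,-.053,.067)
im=bot.camera("side"); cv2.imwrite("pics/side5.png",im[:,:,::-1])
a=cv2.imread("pics/side5.png")[100:280,240:400]
cv2.imwrite("pics/m5.png",cv2.resize(a,None,fx=3.3,fy=3.3,interpolation=cv2.INTER_CUBIC))
E
```

```text
clock: 7.98
eef_pos: [0.5551, -0.052, 0.0694]
tool_rot: [0.648, 0.762, 0.0, 0.0]
ft_force: [0.1, -0.3, -1.9]
grip_width: 0.0445
shift [-0.0008 -0.0009  0.0024] turn -0.0 deg -0.0 j [-0.093  0.472 -0.102  0.996 -0.     1.315] F [ 0.05 -0.33 -1.88] clk 7.975 pos [ 0.5551 -0.052   0.0694] w 0.04449144373977882
```

View pics/m5.png

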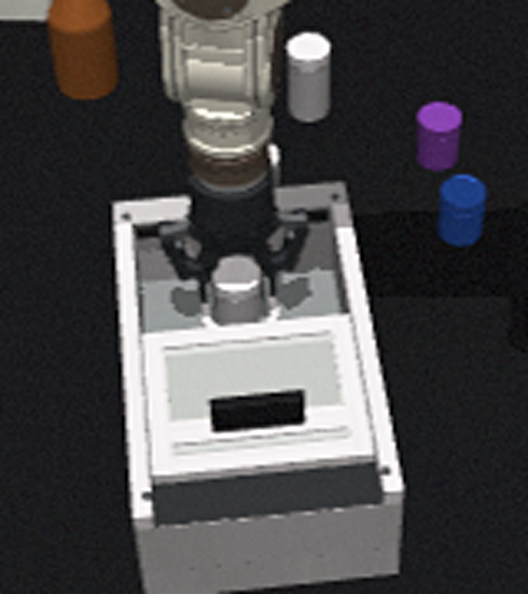

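```bash
python3 -m inch '[[-0.0008,-0.0008,0.001,0,1],[-0.0008,-0.0008,0.0022,0,1],[-0.0008,-0.0008,0.003,0,1],[-0.0008,-0.0008,0.003,0,1]]'
```

```text
clock: 8.52
eef_pos: [0.5543, -0.0531, 0.0679]
tool_rot: [0.648, 0.762, 0.0, 0.001]
ft_force: [-3.4, 0.5, 8.7]
grip_width: 0.0447
```

```bash
python3 -m inch '[[0,0,0,0,0.6],[0,0,0,0,0.3],[0,0,0,0,0],[0,0,0,0,0],[0,0,0,0,0],[0,0,0,0,0],[0,0,0,0,0]]';python3 -m inch '[[0,0,-0.01,0,0],[0,0,-0.03,0,0],[0,0,-0.06,0,0],[0,0,-0.1,0,0],[0,0,-0.13,0,0],[0,0,-0.15,0,0],[0,0,-0.15,0,0]]'
python3 - <<'E'
from h import *
to(.52,.18,.22)
for n in("side","top"):
    im=bot.camera(n); cv2.imwrite(f"pics/{n}6.png",im[:,:,::-1])
a=cv2.imread("pics/side6.png")[100:280,240:400]
cv2.imwrite("pics/m6.png",cv2.resize(a,None,fx=3.3,fy=3.3,interpolation=cv2.INTER_CUBIC))
for r in bot.spot_point("side","pot")[:4]:
    px=np.array(r['point'])*[640,400]; print(r['score'],px,atz("side",px,.045))
E
```

```text
clock: 9.4
eef_pos: [0.5541, -0.0529, 0.0659]
tool_rot: [0.648, 0.762, -0.0, -0.0]
ft_force: [0.2, -0.0, 0.1]
grip_width: 0.0856
clock: 10.28
eef_pos: [0.5555, -0.0531, 0.2186]
tool_rot: [0.648, 0.762, 0.002, 0.002]
ft_force: [0.5, -0.4, -0.6]
grip_width: 0.0856
shift [ 0.2358  0.0026 -0.0017] turn -0.0 deg -0.01 j [-0.095  0.357  0.133  1.341  0.     1.314] F [ 0.54 -0.39 -0.6 ] clk 10.275 pos [ 0.5555 -0.0531  0.2186] w 0.08557949513241331
0.77 [378.624 167.52 ] [ 0.34462488 -0.18130987  0.045     ]
0.64 [312.   197.92] [ 0.55514969 -0.04116548  0.045     ]
0.59 [369.984 146.68 ] [ 0.37276059 -0.2793965   0.045     ]
0.59 [315.392 156.2  ] [ 0.55699489 -0.22649407  0.045     ]
```

View pics/m6.png

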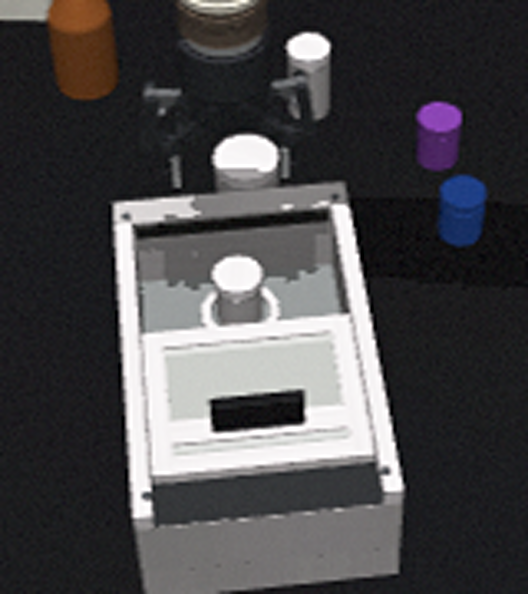

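Run:
```python
from h import *
print(proj('side',(.5543,-.053,.105)),"seen",(240+237/3.3,100+273/3.3), atz('side',(240+237/3.3,100+273/3.3),.105))
p=np.array([.5392,.0412,.161])
def loc(w): return R.from_euler('z',-p[2]).apply(w-[p[0],p[1],0])
T=lambda u,v:(250+(u+.5)/3.6-.5,140+(v+.5)/3.6-.5)
S=lambda u,v:(240+(u+.5)/3.3-.5,100+(v+.5)/3.3-.5)
print("back top",loc(atz('top',T(137,192),.159)),loc(atz('top',T(131,145),.159)),loc(atz('top',T(144,240),.159)))
print("front edge",loc(atz('top',T(278,176),.124)), loc(atz('side',S(248,325),.124)))
# side: upstand back bottom edge z .124 ~ (257,428)
print("back bottom", loc(atz('side',S(212,431),.124)),loc(atz('side',S(305,424),.124)), "back top",loc(atz('side',S(210,398),.159)),loc(atz('side',S(304,391),.159)))
for n in("side","top"):
  for r in bot.spot_point(n,"push_face")[:1]: print(r['score'],loc(atz(n,np.array(r['point'])*[640,400],.139)))
```

```text
[311.79216852 182.28916517] seen (311.8181818181818, 182.72727272727275) [ 0.5540898  -0.05119686  0.105     ]
back top [-0.00518337  0.09925316  0.159     ] [0.03506205 0.09898299 0.159     ] [-0.0459518   0.09881345  0.159     ]
front edge [-0.00158484 -0.02075883  0.124     ] [-0.00260573 -0.01459051  0.124     ]
back bottom [0.03837306 0.09848652 0.124     ] [-0.04022935  0.10057391  0.124     ] back top [0.03760793 0.09054943 0.159     ] [-0.0405946   0.09262737  0.159     ]
0.68 [0.0045916  0.10235967 0.139     ]
```

```bash
python3 -m inch '[[0.02,0,0,0,0.5],[0.06,0,0,0,1],[0.1,0,0,0,1],[0.15,0.001,0,0,1],[0.19,0.002,0,0,1],[0.22,0.002,0,0,1],[0.232,0.002,0,0,1],[0.2348,0.002,0,0,1],[0.2348,0.002,0,0,1],[0.2348,0.002,0,0,1]]'
python3 - <<'E'
from h import *
to(.5167,.1794,.133)
E
```

```text
clock: 11.78
eef_pos: [0.5185, 0.1781, 0.216]
tool_rot: [0.648, 0.761, -0.0, 0.0]
ft_force: [0.4, 0.1, -0.2]
grip_width: -0.0002
shift [ 0.0016 -0.0015  0.083 ] turn -0.0008 deg -0.1 j [ 0.331  0.343  0.105  1.333 -0.     1.741] F [ 0.45  0.09 -0.17] clk 11.775 pos [0.5185 0.1781 0.216 ] w -0.00018779988584912658
```

```bash
python3 -m inch '[[0.0016,-0.0015,0.02,0,1],[0.0016,-0.0015,0.045,0,1],[0.0016,-0.0015,0.065,0,1],[0.0016,-0.0015,0.078,0,1],[0.0016,-0.0015,0.083,0,1],[0.0016,-0.0015,0.083,0,1],[0.0016,-0.0015,0.083,0,1]]'
python3 - <<'E'
from h import *
to(.5167,.1794,.133)
for n in("side","top"):
    im=bot.camera(n); cv2.imwrite(f"pics/{n}7.png",im[:,:,::-1])
a=cv2.imread("pics/side7.png")[120:300,240:400];b=cv2.imread("pics/top7.png")[130:270,240:420]
a=cv2.resize(a,(480,540));b=cv2.resize(b,(320,249))
c=np.zeros((540,800,3),np.uint8);c[:,:480]=a;c[:249,480:]=b;cv2.imwrite("pics/m7.png",c)
E
```

```text
clock: 12.65
eef_pos: [0.5171, 0.1806, 0.1339]
tool_rot: [0.648, 0.762, 0.001, 0.0]
ft_force: [0.5, 0.3, 0.0]
grip_width: 0.0004
shift [-0.0011 -0.0006  0.0009] turn -0.0001 deg -0.01 j [ 0.336  0.393 -0.042  1.134 -0.     1.745] F [0.48 0.32 0.01] clk 12.65 pos [0.5171 0.1806 0.1339] w 0.0003603978385279639
```

View pics/m7.png

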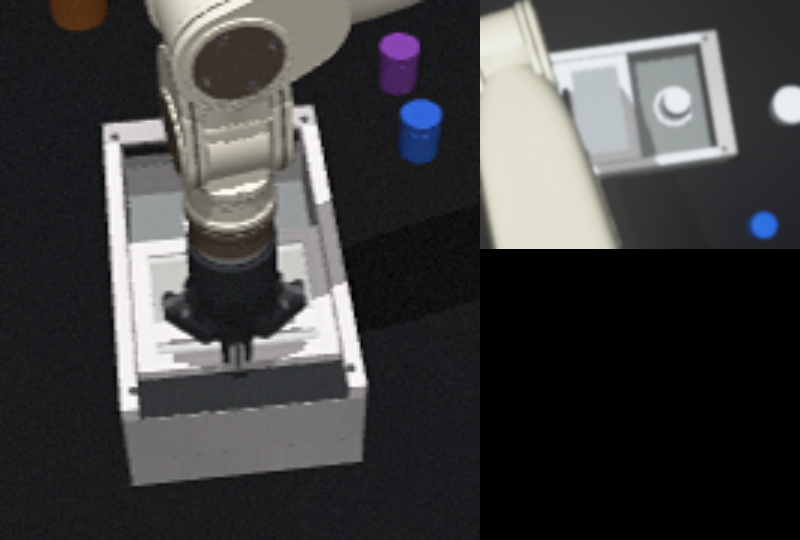

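```bash
python3 -m inch '[[-0.006,0,0,0,1],[-0.012,0,0,0,1],[-0.017,0,0,0,1],[-0.02,0,0,0,1],[-0.022,0,0,0,1],[-0.024,0,0,0,1],[-0.026,0,0,0,1]]';python3 -m inch '[[-0.002,0,0,0,1],[-0.004,0,0,0,1],[-0.006,0,0,0,1],[-0.008,0,0,0,1]]'
```

```text
clock: 13.62
eef_pos: [0.5207, 0.1547, 0.133]
tool_rot: [0.648, 0.762, -0.0, -0.0]
ft_force: [-0.2, 0.0, 0.0]
grip_width: -0.0002
clock: 14.12
eef_pos: [0.5219, 0.1475, 0.133]
tool_rot: [0.647, 0.762, 0.0, -0.0]
ft_force: [0.0, 3.5, -0.1]
grip_width: -0.0002
```

```bash
python3 -m inch '[[-0.003,0,0,0,1],[-0.007,0,0,0,1],[-0.012,0,0,0,1],[-0.017,0,0,0,1],[-0.022,0,0,0,1],[-0.027,0,0,0,1],[-0.032,0,0,0,1],[-0.037,0,0,0,1],[-0.041,0,0,0,1],[-0.044,0,0,0,1]]'; python3 -c "
from h import *
to(.5392,.0412,.133)"
```

```text
clock: 15.38
eef_pos: [0.5293, 0.1032, 0.133]
tool_rot: [0.648, 0.762, 0.0, 0.0]
ft_force: [2.1, 4.2, -1.0]
grip_width: 0.0
shift [-0.0628 -0.0002  0.    ] turn -0.0001 deg -0.01 j [ 0.193  0.379 -0.066  1.126  0.     1.602] F [ 2.12  4.23 -0.98] clk 15.375 pos [0.5293 0.1032 0.133 ] w 5.73624214058069e-06
```

```bash
python3 -m inch '[[-0.003,0,0,0,1],[-0.007,0,0,0,1],[-0.012,0,0,0,1],[-0.017,0,0,0,1],[-0.022,0,0,0,1],[-0.027,0,0,0,1],[-0.032,0,0,0,1],[-0.037,0,0,0,1],[-0.041,0,0,0,1],[-0.044,0,0,0,1]]'; python3 -m inch '[[-0.003,0,0,0,1],[-0.006,0,0,0,1],[-0.009,0,0,0,1],[-0.011,0,0,0,1],[-0.013,0,0,0,1]]'; python3 -c "
from h import *
to(.5392,.0412,.133)"
```

```text
clock: 16.62
eef_pos: [0.5363, 0.0597, 0.1331]
tool_rot: [0.648, 0.762, 0.0, 0.0]
ft_force: [2.8, 4.8, -0.5]
grip_width: 0.0001
clock: 17.25
eef_pos: [0.5383, 0.0471, 0.1331]
tool_rot: [0.648, 0.762, 0.0, 0.0]
ft_force: [2.4, 3.7, 0.0]
grip_width: 0.0002
shift [-0.0059 -0.0001  0.0001] turn -0.0 deg -0.0 j [ 0.087  0.381 -0.063  1.127  0.     1.496] F [2.36 3.67 0.04] clk 17.25 pos [0.5383 0.0471 0.1331] w 0.00020840319529151548
```

```bash
python3 -m inch '[[-0.0015,0,0,0,1],[-0.003,0,0,0,1],[-0.0045,0,0,0,1],[-0.006,0,0,0,1],[-0.007,0,0,0,1],[-0.008,0,0,0,1]]'; python3 -m inch '[[-0.0008,0,0,0,1],[-0.0016,0,0,0,1],[-0.0024,0,0,0,1]]'
```

```text
clock: 18.0
eef_pos: [0.5395, 0.0392, 0.1331]
tool_rot: [0.648, 0.762, -0.0, -0.0]
ft_force: [0.9, 3.6, 3.1]
grip_width: 0.0003
clock: 18.38
eef_pos: [0.5399, 0.0369, 0.133]
tool_rot: [0.648, 0.762, -0.0, -0.0]
ft_force: [1.1, 3.0, 1.4]
grip_width: 0.0003
```

```bash
python3 -m inch '[[-0.0006,0,0,0,1],[-0.0012,0,0,0,1],[-0.0018,0,0,0,1]]'; python3 -m inch '[[-0.0006,0,0,0,1],[-0.0012,0,0,0,1]]'
```

```text
clock: 18.75
eef_pos: [0.5401, 0.0351, 0.133]
tool_rot: [0.648, 0.762, -0.0, -0.0]
ft_force: [1.2, 3.7, 2.0]
grip_width: 0.0001
clock: 19.0
eef_pos: [0.5404, 0.0339, 0.133]
tool_rot: [0.648, 0.762, -0.0, -0.0]
ft_force: [0.9, 4.0, 2.4]
grip_width: 0.0001
```

```bash
for i in 1; do python3 -m inch '[[-0.0005,0,0,0,1],[-0.001,0,0,0,1]]' | grep -E 'pos|force'; done; python3 -m inch '[[-0.0004,0,0,0,1],[-0.0008,0,0,0,1]]' | grep -E 'pos|force'
```

```text
eef_pos: [0.5405, 0.0329, 0.133]
ft_force: [0.8, 3.4, 2.1]
eef_pos: [0.5406, 0.0322, 0.133]
ft_force: [1.0, 3.0, 2.6]
```

```bash
python3 -m inch '[[-0.0004,0,0,0,1],[-0.0008,0,0,0,1]]' | grep -E 'pos|force'
```

```text
eef_pos: [0.5408, 0.0314, 0.133]
ft_force: [0.4, 3.6, 2.5]
```

```bash
python3 -m inch '[[-0.0004,0,0,0,1],[-0.0008,0,0,0,1]]' | grep -E 'pos|force'
```

```text
eef_pos: [0.5409, 0.0306, 0.133]
ft_force: [0.4, 4.3, 2.0]
```

```bash
python3 -m inch '[[-0.0004,0,0,0,1],[-0.0008,0,0,0,1]]' | grep -E 'pos|force'
```

```text
eef_pos: [0.5411, 0.0298, 0.133]
ft_force: [0.2, 4.2, 2.3]
```

```bash
python3 -m inch '[[-0.0004,0,0,0,1],[-0.0008,0,0,0,1],[-0.0010,0,0,0,1]]' | grep -E 'pos|force'
```

```text
eef_pos: [0.5412, 0.0288, 0.133]
ft_force: [-0.9, 3.9, 2.4]
```

```bash
python3 -m inch '[[-0.0004,0,0,0,1],[-0.0008,0,0,0,1],[-0.0010,0,0,0,1]]' | grep -E 'pos|force'
```

```text
eef_pos: [0.5414, 0.0278, 0.133]
ft_force: [-0.3, 3.3, 2.1]
```

```bash
python3 -m inch '[[-0.0004,0,0,0,1],[-0.0008,0,0,0,1]]' | grep -E 'pos|force'
```

```text
eef_pos: [0.5415, 0.027, 0.133]
ft_force: [0.4, 3.6, 2.9]
```

```bash
python3 -m inch '[[-0.0004,0,0,0,1],[-0.0008,0,0,0,1]]' | grep -E 'pos|force'
```

```text
eef_pos: [0.5416, 0.0263, 0.133]
ft_force: [0.3, 3.4, 2.8]
```

```bash
python3 -c "
from h import *
im=bot.camera('top'); cv2.imwrite('pics/top8.png',im[:,:,::-1]); b=im[140:270,250:400,::-1]; cv2.imwrite('pics/m8.png',cv2.resize(b,None,fx=4.5,fy=4.5,interpolation=cv2.INTER_CUBIC))"
```

```text
(no output)
```

View pics/m8.png

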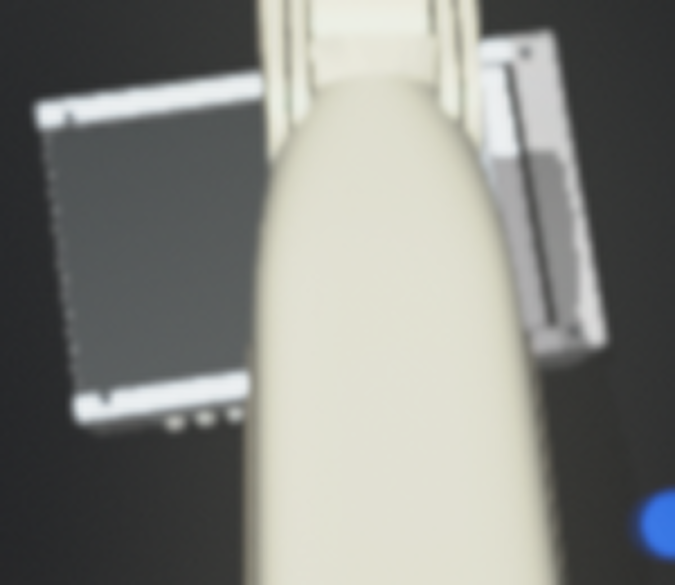

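The hatch's leading edge is only about 1–2 image pixels (3–5 mm) from the jamb, at column ~530 in the crop, with the dark rubber strip between them. I'll go on in small steps.

```bash
python3 -m inch '[[-0.0004,0,0,0,1],[-0.0008,0,0,0,1]]' | grep -E 'pos|force'
```

```text
eef_pos: [0.5418, 0.0255, 0.133]
ft_force: [0.4, 4.0, 2.0]
```

```bash
python3 -m inch '[[-0.0004,0,0,0,1],[-0.0008,0,0,0,1]]' | grep -E 'pos|force'
```

```text
eef_pos: [0.5419, 0.025, 0.133]
ft_force: [-0.0, 5.4, 2.5]
```

```bash
python3 -m inch '[[-0.0004,0,0,0,1],[-0.0008,0,0,0,1]]' | grep -E 'pos|force'
```

```text
eef_pos: [0.5419, 0.0248, 0.133]
ft_force: [-2.1, 7.3, 2.4]
```

```bash
python3 -m inch '[[-0.0004,0,0,0,1],[-0.0008,0,0,0,1]]' | grep -E 'pos|force'
```

```text
eef_pos: [0.5419, 0.0246, 0.133]
ft_force: [-0.9, 8.9, 2.5]
```

```bash
python3 -m inch '[[-0.0004,0,0,0,1],[-0.0008,0,0,0,1]]' | grep -E 'pos|force'
```

```text
eef_pos: [0.5419, 0.0244, 0.133]
ft_force: [-1.4, 9.5, 3.7]
```

```bash
python3 -m inch '[[-0.0004,0,0,0,1],[-0.0008,0,0,0,1],[-0.0008,0,0,0,1]]' | grep -E 'pos|force'
```

```text
eef_pos: [0.542, 0.0242, 0.133]
ft_force: [-1.2, 11.7, 2.6]
```

```bash
python3 -m inch '[[-0.0004,0,0,0,1],[-0.0006,0,0,0,1],[-0.0006,0,0,0,1]]' | grep -E 'pos|force'
```

```text
eef_pos: [0.542, 0.0241, 0.133]
ft_force: [-2.6, 11.2, 3.4]
```

```bash
python3 -m inch '[[-0.0003,0,0,0,1],[-0.0006,0,0,0,1],[-0.0006,0,0,0,1],[-0.0006,0,0,0,1]]' | grep -E 'pos|force'; python3 -m inch '[[0,0,0,0,1],[0,0,0,0,1]]' | grep -E 'pos|force'
```

```text
eef_pos: [0.542, 0.0239, 0.1331]
ft_force: [-2.7, 13.3, 2.8]
eef_pos: [0.542, 0.0239, 0.133]
ft_force: [-2.4, 12.7, 3.8]
```

```bash
for i in 1; do python3 -m inch '[[0,0,0,0,1],[0,0,0,0,1],[0,0,0,0,1],[0,0,0,0,1],[0,0,0,0,1]]' ;  python3 -m inch '[[0,0,0,0,1],[0,0,0,0,1],[0,0,0,0,1],[0,0,0,0,1],[0,0,0,0,1],[0,0,0,0,1]]'; done
```

```text
clock: 24.92
eef_pos: [0.542, 0.0239, 0.1331]
tool_rot: [0.647, 0.763, 0.002, -0.003]
ft_force: [-2.4, 13.8, 4.2]
grip_width: -0.0001
clock: 25.68
eef_pos: [0.542, 0.0239, 0.1331]
tool_rot: [0.647, 0.763, 0.002, -0.003]
ft_force: [-2.7, 14.4, 3.3]
grip_width: 0.0001
```

Held above 12 N for about 1.9 s, so I'll back off gently now.

```bash
python3 -m inch '[[0.001,0,0,0,1],[0.002,0,0,0,1],[0.004,0,0,0,1],[0.008,0,0,0,1],[0.016,0,0,0,1],[0.03,0,0,0,1],[0.045,0,0,0,1],[0.05,0,0,0,1],[0.05,0,0,0,1]]'; python3 -m inch '[[0,0,-0.03,0,1],[0,0,-0.07,0,1],[0,0,-0.12,0,1],[0.03,-0.04,-0.16,0,1],[0.06,-0.08,-0.18,0,1],[0.08,-0.12,-0.18,0,1],[0.1,-0.16,-0.18,0,1],[0.1,-0.18,-0.18,0,1],[0.1,-0.18,-0.18,0,1]]'
python3 - <<'E'
from h import *
for n in("side","top"):
    im=bot.camera(n); cv2.imwrite(f"pics/{n}9.png",im[:,:,::-1])
a=cv2.imread("pics/side9.png")[110:300,230:400];b=cv2.imread("pics/top9.png")[130:270,250:420]
a=cv2.resize(a,(440,492));b=cv2.resize(b,(360,296))
c=np.zeros((492,800,3),np.uint8);c[:,:440]=a;c[:296,440:]=b;cv2.imwrite("pics/m9.png",c)
E
```

```text
clock: 26.8
eef_pos: [0.5345, 0.0703, 0.133]
tool_rot: [0.647, 0.762, -0.0, 0.0]
ft_force: [-0.3, 0.4, 0.1]
grip_width: -0.0001
clock: 27.92
eef_pos: [0.34, 0.1392, 0.3136]
tool_rot: [0.647, 0.762, 0.001, 0.0]
ft_force: [0.1, 0.7, 0.6]
grip_width: 0.0002
```

View pics/m9.png

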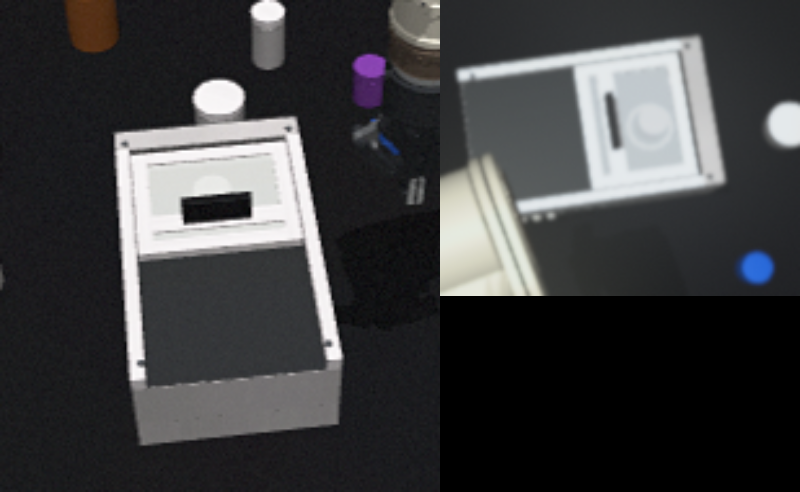

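```bash
python3 -m inch '[[0,0,0,0,1],[0,0,0,0,1]]'
python3 - <<'E'
from h import *
bot.camera("top"); bot.camera("side")
for t,z in (("tall_pot",0),("wide_tin",0),("rotor",0),("tip_box",0),("hatch_edge",.118)):
    for n in("side","top"):
        for r in bot.spot_point(n,t)[:1]:
            print(t,n,round(r['score'],2),atz(n,np.array(r['point'])*[640,400],z).round(3))
p=np.array([.5392,.0412,.161])
for n in("side","top"):
    for r in bot.spot_point(n,"hatch_edge")[:1]:
        w=atz(n,np.array(r['point'])*[640,400],.118);print(R.from_euler('z',-p[2]).apply(w-[p[0],p[1],0]).round(4))
print(bot.job_done(), bot.get_obs()['clock'])
E
```

```text
clock: 28.28
eef_pos: [0.3415, 0.1393, 0.3127]
tool_rot: [0.648, 0.762, -0.0, -0.0]
ft_force: [0.5, 0.2, 0.3]
grip_width: 0.0001
tall_pot side 0.77 [ 0.517 -0.394  0.   ]
tall_pot top 0.73 [ 0.588 -0.115  0.   ]
wide_tin side 0.51 [ 0.565 -0.278  0.   ]
wide_tin top 0.6 [ 0.572 -0.282  0.   ]
rotor side 0.89 [0.418 0.454 0.   ]
rotor top 0.81 [0.428 0.46  0.   ]
tip_box side 0.88 [0.608 0.451 0.   ]
tip_box top 0.69 [0.593 0.459 0.   ]
hatch_edge side 0.64 [ 0.569 -0.1    0.118]
hatch_edge top 0.82 [ 0.56  -0.094  0.118]
[ 0.0065 -0.1442  0.118 ]
[-0.0012 -0.1372  0.118 ]
the job is handed in; nothing more can be done
the job is handed in; nothing more can be done
```

The short pot is standing on the round seat, the hatch is shut against the seal, and I handed the job in at about 29 s. No verdict was reported.

**What I did:** I gripped the pot, set it upright on the seat and let go. I then pushed the hatch shut with closed fingers against the back of its upstand. The wrist force rose from about 3.5 N to 13 N at the seal. I held it at about 13–14 N for roughly 1.9 s, with no force reading near 20 N, then backed off and moved the arm clear.

**What the last checks showed:**
- **Pot:** after release, the side view put its lid within about 2 mm of the seat's centre. It shows upright through the pane in the last pictures.
- **Hatch:** it looks closed, with only the thin dark seal line visible. The networks put its leading edge 6 mm (side) and 13 mm (top) from the bare jamb face. The top value is close to the 13.5 mm limit. The finger position when the force rose suggests about 3–4 mm, and I trust that more.
- **Bystanders:** all four looked unmoved in the pictures. Most network readings agree with the first ones to about 10 mm, except the wide tin in the top view, which read 18 mm off (10 mm in the side view). The arm never went near the tin, so I take that as network error.
- **Failed check:** the top view reported the tall pot at (0.59, −0.12). That is a false hit near the chamber, because the side view still showed it in place at (0.52, −0.39).

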